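Load a board carrier into the contact jig

ROBOT

A 6-joint arm with a two-finger parallel gripper is mounted at the origin on a cart in front of the work surface, level with it; the furniture and walls round the work are solid. World frame = base frame: x ahead of the robot, y to its left, z up, the work surface at z = 0. Lengths are in m, angles in rad, forces in N, time in s.
With the tool pointing down it reaches from about 0.375 to 0.975 m from the base axis. Payload 3.8 kg.
Tool frame: the origin (TCP) lies on the mounting face of the last link; the fingertips stand 173 mm ahead of it and the grasp point (between the pads) lies 155 mm ahead of it; z points along the fingers, y is the line along which they close (so a half turn about z gives the same grasp; the last joint's range is limited). The gripper opens to 85 mm and grips with 20 to 120 N. Pads are 22 mm wide; open, the fingers measure 114 mm over their backs; the gripper's body (76 mm by 85 mm) begins 54 mm behind the grasp point. The pads swing forward as they close: fully open they stand 13 mm farther back than shut.
Start: joints at [-1.358, 0.264, 1.604, -0, 1.274, -0.037], TCP at [0.167, -0.654, 0.405] pointing down, gripper open.
Joint ranges: [-2.63, 2.63], [-0.94, 2.18], [0.31, 2.57], [-1.31, 4.45], [0, 2.66], [-2.55, 2.55]. Speed limits (rad/s): [2.57, 2.57, 3.14, 3.14, 3.14, 3.14].

INTERFACE

Orientations are given as a rotation vector (axis times angle).
In Python, from workcell import bot gives the robot as it stands.
- The arm moves only by the tool drive_tool, never from a script. Its argument "increments" is a list of rows, each an object with "delta_pos": the shift along the tool's x, y, z in mm, a list of three; "turn": the turn about the tool's z in rad; "jaw": the opening, from -1 (shut) to 1 (fully open). A call has 1 to 8 rows; each row shifts and turns the commanded pose from where the row before left it, along the tool's axes as they then stand; what a row does not reach is not made up. A row lasts 1/12 s, in which the tool goes at most 41.7 mm and 7.16 degrees, less where a joint would pass 70% of its speed; a pose out of reach is approached as far as the arm can. A call is refused whole if a number of a shift passes 41.7 or a number of a turn 0.125, either way. A call with a gripper value outside its range is refused whole. The fingers move at their own pace and stop on an object; "grip_force" is the grip in N (left out, the last holds). Time passes only in rows, so rows that do not move let the fingers close. It gives the time, the measured TCP pose, the force, the opening and the grip force at its end, in the units of the state.
- bot.read_state(): the state, without advancing time (a new reading comes with each control period).
- bot.read_camera(name): name is "scene" or "top"; returns a dict with "pixels" (480x640x3 uint8, red, green, blue), "fovy" (degrees; the focal length in pixels is half the picture's height over the tangent of half this angle, whatever the lens; pixels are square), "cx", "cy" (the principal point, pixels), "k1" (the pictures are not rectified: a ray, as slopes to the right and down, at radius r is drawn at 1 + k1 r^2 times it, then the intrinsics apply), "camera_from_world" (4x4, takes a point from world to camera coordinates). Camera axes: x right, y down, z forward; pixel columns grow to the right and rows downward; lengths in m; the calibration is good to about 2 mm. A picture is of the moment at which its call begins. There is no depth.
- bot.finish_job(): hands the job in; it is judged then, once.
The state is a dict: "time": time; "q": joint angles; "joint_vel": joint speeds; "joint_torque": joint torques, N m; "tool_pos": TCP position; "tcp_rot": TCP orientation; "wrist_force": force on the tool from outside, world axes, zero at the start; "torque": the same for the moment, N m; "width": opening from 0.0 (shut) to 1.0 (fully open); "grip_force": force on a finger pad.
Only numpy, scipy, OpenCV 4.12 (cv2) and the standard library are available. Lean on these libraries where they do the work, as an engineer would, in place of code of your own. Each camera call takes 0.05 s, during which the arm holds its last target. There are 200 camera calls.

TASK

Load the circuit board into the test jig: with the fingertips push its grey carrier along the bed from behind, lying flat, between the black guide rails and under the low steel bridge until it is fully home against the two end stops. Then press the red plunger on the bridge down until the contact pins bear on the carrier's brass pads, and finish while still holding it down. Only push and press: do not lift or tip the carrier, do not touch the board itself, do not press the plunger before the carrier is home, and leave the other things where they are.

Things in the scene. Friction and masses are not known exactly. Their poses are not given: they have to be found in the camera images.
- test_jig: Fixed test jig. Origin on the cart top under the channel's centre line; +x is the sliding direction, from the open end to the end stops; z up. Aluminium bed 288 x 124 x 8 mm (x -154 to +134 mm, top z = 8). Two black rails, 10 mm high, form a channel 75 mm wide from x = 33 to 125 mm and flare to 107 mm wide at x = -20 mm.
- stop_face (a point): Midway between the two rubber-tipped end stops, in the plane of their faces that the carrier's front edge meets, on the bed's surface: x = 113 mm, y = 0, z = 8 mm in the jig's frame. Axes as the jig's.
- bridge (a point): Middle of the underside of the fixed dark steel bridge: x = 55.5 mm, z = 40 mm in the jig's frame. The bridge is 24 mm long in x and 122 mm wide, its top 60 mm above the cart; its posts stand at y +-54.5 mm. The pin tips hang 2 mm lower (z = 38 mm), about 3 mm over the passing heat sink.
- carrier: Loose grey plate carrying the board, 120 x 72 x 5 mm, 0.3 kg. Origin: centre of its underside; +x forward, to the end that goes under the bridge. Its rear half is a closed housing (x -60 to -6 mm), full width, 16 mm high. Black block with five brass pads at x = 2.5 mm, pad tops 21.5 mm high. Lies on the bed before the bridge. Home, its origin is at x = 53, y = 0, z = 8 mm in the jig's frame.
- push_face (a point): Middle of the upright rear face of the carrier (72 mm wide, 16 mm high), 8 mm above the carrier's underside. Axes as the carrier's; push along +x.
- board: Green circuit board with a black finned heat sink and blue capacitors, 44 x 62 x 22 mm, fixed on the front half of the carrier; origin at the centre of its underside, 35 mm ahead of the carrier's centre and 5 mm above its underside. It must not be touched by the fingers.
- plunger_top (a point): Centre of the top of the red mushroom plunger, 34 mm in diameter, in the middle of the bridge, 89 mm above the cart top when up. It is pressed straight down.
- contact_head (a joint): How far the plunger with its contact pins is pressed down, m: 0 up; the pins meet the pads of a carrier that is home at about 0.0085, its own end is at 0.011. A spring lifts it: about 3 N at first, 6 N where the pins meet the pads. If the carrier is short of home the pins strike the heat sink at about 0.004.
- banana_red: Red banana plug, 10 x 40 x 10 mm, lying beside the jig. Origin: centre of its underside.
- banana_black: Black banana plug, 10 x 40 x 10 mm, lying beside the jig. Origin: centre of its underside.
- screwdriver_cross: Screwdriver with blue handle, 26 x 172 x 24 mm, lying behind the jig at the right. Origin: centre of its underside.
- relay: Clear cube relay on a black base, 23 x 29 x 30 mm, standing beyond the compartment box. Origin: centre of its underside.
- flux_bottle: Small white bottle with black cap, 30 x 30 x 68 mm, standing in front of the compartment box, at the left. Origin: centre of its underside.
- battery_9v: Black and gold block battery, 18 x 27 x 48 mm, standing in front of the compartment box, at the left. Origin: centre of its underside.
- fuse_tin: Flat blue and white tin, 42 x 62 x 16 mm, lying in front of the compartment box, at the left. Origin: centre of its underside.

How it is judged:
By the outcome, as a careful person would: the job done as asked, in the order asked, and still so for the second after the job is handed in, while the arm keeps its last pose, push and grip.
It also fails if it takes over 40 s, if anything falls off the work surface, if the arm or the gripper's body presses on something with over 40 N, if the wrist force passes 120 N, or if a joint passes its speed limit or range.

## Working session

There is one attempt and no reset: what is moved stays moved. The work goes in short steps, Python scripts to look and compute and a tool call to move; the robot and the scene stay as the last step left them, time stands still between calls to the robot, and variables do not carry over. Pictures are saved under pics/ and viewed, at most 10 in all, crops included, and the job is handed in when it is done.

Besides the shell and the picture viewer there is one more tool, called after ">>>" in YAML: its name, and indented under it one key for each argument. drive_tool: Moves the arm, as the interface text tells. Its arguments: {"type":"object","properties":{"increments":{"type":"array"},"grip_force":{"type":"number"}},"required":["increments"]}

```bash
mkdir -p pics; cat > h.py <<'E'
import numpy as np, cv2
from workcell import bot
def cam(n):
    c=bot.read_camera(n); f=240/np.tan(np.radians(c['fovy'])/2)
    c['K']=np.array([[f,0,c['cx']],[0,f,c['cy']],[0,0,1]]); c['d']=np.array([c['k1'],0,0,0,0.]); c['T']=np.array(c['camera_from_world']); return c
def ray(c,px,z):
    u=cv2.undistortPoints(np.array(px,float).reshape(-1,1,2),c['K'],c['d']).reshape(-1,2)
    R,t=c['T'][:3,:3],c['T'][:3,3]; o=-R.T@t; d=np.c_[u,np.ones(len(u))]@R
    return o+d*((z-o[2])/d[:,2])[:,None]
def proj(c,P):
    return cv2.projectPoints(np.array(P,float).reshape(-1,1,3),cv2.Rodrigues(c['T'][:3,:3])[0],c['T'][:3,3],c['K'],c['d'])[0].reshape(-1,2)
def save(c,n): cv2.imwrite('pics/'+n,c['pixels'][:,:,::-1])
E
python3 - <<'E'
from h import *
for n in('scene','top'):
    c=cam(n); save(c,n+'0.png'); R=c['T'][:3,:3]; print(n,-R.T@c['T'][:3,3],R[2],c['fovy'],c['k1'])
s=bot.read_state(); print(s)
E
```

```text
scene [0.25601887 0.4363049  0.67593015] [ 0.34989159 -0.62229584 -0.70023122] 55.13299665468616 -0.03593198522107259
top [ 0.38212927 -0.07748868  1.0773491 ] [ 0.18028482  0.02639866 -0.98326014] 52.11377112367265 -0.034024192962693225
{'time': 0.1, 'q': array([-1.35788500e+00,  2.64700256e-01,  1.60526381e+00,  2.57397592e-05,
        1.27372117e+00, -3.68990368e-02]), 'joint_vel': array([ 0.00077185, -0.00189976, -0.0035302 , -0.00158491,  0.000818  ,
       -0.0011726 ]), 'joint_torque': array([ 2.83033514e-04, -5.16707575e+01, -3.68589664e+01, -8.48839522e-05,
        6.32346535e-03,  1.56612958e-05]), 'tool_pos': array([ 0.1668095, -0.6537362,  0.4034568]), 'tcp_rot': array([-3.11504910e+00, -3.91109940e-01,  2.50239504e-04]), 'wrist_force': array([0.36269047, 0.28927173, 0.34242095]), 'torque': array([-0.03556012,  0.01672886, -0.01552187]), 'grip_force': 0.0, 'width': 0.9997780761171343}
```

View pics/top0.png

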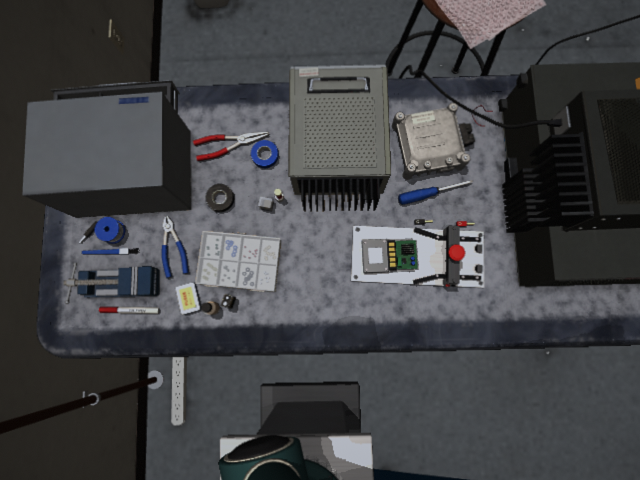

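View pics/scene0.png

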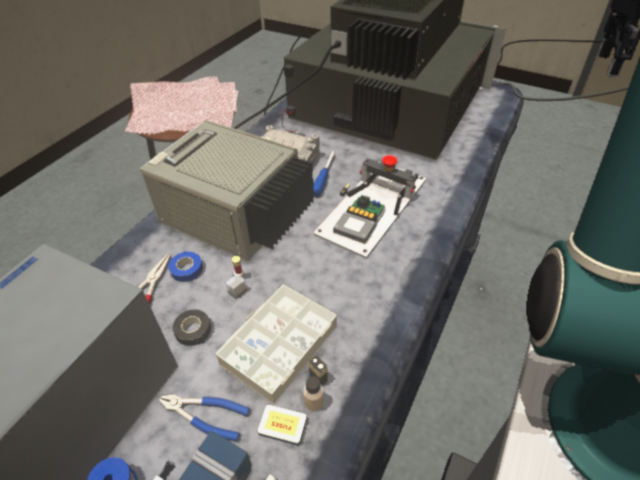

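Top view: jig with its bed over (352–485, 226–290), carrier over (362–418, 238–273) and plunger at (457, 253). The sliding direction runs to the image right. Next I measure the bed and plunger and view an enlarged crop.

```bash
python3 - <<'E'
from h import *
c=cam('top'); im=c['pixels'].astype(int)
cr=c['pixels'][215:300,340:500,::-1]; cv2.imwrite('pics/crop1.png',cv2.resize(cr,None,fx=5,fy=5,interpolation=cv2.INTER_CUBIC))
sub=np.zeros(im.shape[:2],bool); sub[215:300,340:500]=1
r=sub&(im[...,0]>150)&(im[...,1]<70)&(im[...,2]<70)
n,l,st,ce=cv2.connectedComponentsWithStats(r.astype(np.uint8)); k=1+np.argmax(st[1:,4]); print(st[k],ce[k]); P=ray(c,ce[k],.089); print('plunger',P)
w=sub&(im.min(2)>190)
n,l,st,ce=cv2.connectedComponentsWithStats(w.astype(np.uint8)); 
big=np.isin(l,[i for i in range(1,n) if st[i,4]>60]).astype(np.uint8)
pts=np.argwhere(big)[:,::-1]; W=ray(c,pts,.008)[:,:2]
rect=cv2.minAreaRect((W*1000).astype(np.float32)); print('bed',rect); print(cv2.boxPoints(rect))
E
```

```text
[449 245  16  15 180] [456.48888889 251.9       ]
plunger [[ 0.5188728  -0.33883592  0.089     ]]Traceback (most recent call last):
  File "<stdin>", line 10, in <module>
  File "h.py", line 7, in ray
    u=cv2.undistortPoints(np.array(px,float).reshape(-1,1,2),c['K'],c['d']).reshape(-1,2)
      ~~~~~~~~~~~~~~~~~~~^^^^^^^^^^^^^^^^^^^^^^^^^^^^^^^^^^^^^^^^^^^^^^^^^^
cv2.error: OpenCV(4.12.0) /io/opencv/modules/calib3d/src/undistort.dispatch.cpp:347: error: (-215:Assertion failed) CV_IS_MAT(_src) && CV_IS_MAT(_dst) && (_src->rows == 1 || _src->cols == 1) && (_dst->rows == 1 || _dst->cols == 1) && _src->cols + _src->rows - 1 == _dst->rows + _dst->cols - 1 && (CV_MAT_TYPE(_src->type) == CV_32FC2 || CV_MAT_TYPE(_src->type) == CV_64FC2) && (CV_MAT_TYPE(_dst->type) == CV_32FC2 || CV_MAT_TYPE(_dst->type) == CV_64FC2) in function 'cvUndistortPointsInternal'
```

View pics/crop1.png

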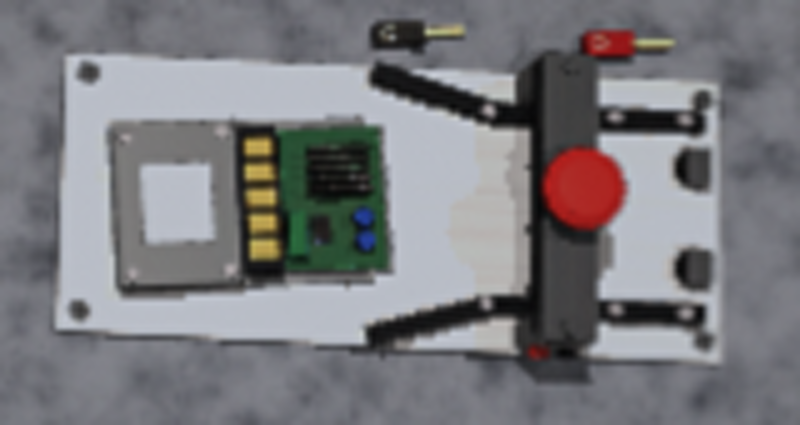

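The crop shows the bed corners at about (65,55), (720,85), (720,362) and (55,330). The housing's rear top edge runs from (110,125) to (122,292) and the front plate corners are near (383,125) and (391,280). The carrier sits slightly yawed relative to the jig.

```bash
python3 - <<'E'
from h import *
c=cam('top'); f=lambda p:(np.array(p,float)+.5)/5-.5+[340,215]
B=ray(c,f([(65,55),(720,85),(720,362),(55,330)]),.008)[:,:2]
print('bed',B.round(4)); xd=(B[1]+B[2]-B[0]-B[3])/2; print('len',np.linalg.norm(xd),np.linalg.norm(B[0]-B[3]))
P=ray(c,f((584,189)),.089)[0,:2]; 
a=np.arctan2(xd[1],xd[0]); X=np.array([np.cos(a),np.sin(a)]);Y=np.array([-X[1],X[0]])
o=B.mean(0)+.010*X; o2=P-.0555*X; print('yaw',a,'origins',o,o2)
st=ray(c,f([(676,168),(676,268)]),.020)[:,:2]
o=(o+o2)/2; J=lambda p:np.c_[(p-o)@X,(p-o)@Y].round(4)
print('stops',J(st))
H=ray(c,f([(110,125),(240,122),(122,292),(246,287)]),.024)[:,:2]; print('housing',J(H),H.round(4))
F=ray(c,f([(382,125),(391,280)]),.013)[:,:2]; print('front',J(F))
rm=(H[0]+H[2])/2; e=H[0]-H[2]; print('rear mid',rm,'carrier yaw',np.arctan2(e[1],e[0])-np.pi/2,len(e),np.linalg.norm(e),J(rm[None]))
print(X,Y,cv2.Rodrigues(bot.read_state()['tcp_rot'])[0])
E
```

```text
bed [[ 0.5955 -0.1355]
 [ 0.5734 -0.4232]
 [ 0.4519 -0.413 ]
 [ 0.4737 -0.1266]]
len 0.28786795572273205 0.12206563916747441
yaw -1.6469818388615483 origins [ 0.52288576 -0.28454325] [ 0.52208301 -0.2832413 ]
stops [[ 0.112   0.0215]
 [ 0.1118 -0.0221]]
housing [[-0.1334  0.0281]
 [-0.0772  0.0321]
 [-0.1257 -0.0443]
 [-0.0728 -0.0396]] [[ 0.5607 -0.153 ]
 [ 0.5604 -0.2093]
 [ 0.4879 -0.1552]
 [ 0.4886 -0.2083]]
front [[-0.014   0.0357]
 [-0.009  -0.0323]]
rear mid [ 0.52429289 -0.15407473] carrier yaw -1.5410809909134167 2 0.07284757318408731 [[-0.1296 -0.0081]]
[-0.07611183 -0.99709929] [ 0.99709929 -0.07611183] [[ 9.68967317e-01  2.47188625e-01 -3.50138046e-04]
 [ 2.47188873e-01 -9.68966324e-01  1.38729786e-03]
 [ 3.65227573e-06 -1.43079652e-03 -9.99998976e-01]]
```

>>> drive_tool:
  increments:
    - {"delta_pos": [24, -21.7, 0], "turn": 0, "jaw": -0.3}
    - {"delta_pos": [24, -21.7, 0], "turn": 0, "jaw": -0.3}
    - {"delta_pos": [24, -21.7, 0], "turn": 0, "jaw": -0.3}
    - {"delta_pos": [24, -21.7, 0], "turn": 0, "jaw": -0.3}
    - {"delta_pos": [24, -21.7, 0], "turn": 0, "jaw": -0.3}
    - {"delta_pos": [24, -21.7, 0], "turn": 0, "jaw": -0.3}
    - {"delta_pos": [24, -21.7, 0], "turn": 0, "jaw": -0.3}
    - {"delta_pos": [24, -21.7, 0], "turn": 0, "jaw": -0.3}
  grip_force: 20

```text
time: 0.87
tool_pos: [0.3105, -0.4369, 0.4045]
tcp_rot: [-3.117, -0.391, -0.0]
wrist_force: [0.3, -0.1, 0.8]
width: 0.348
grip_force: 0.0
```

>>> drive_tool:
  increments:
    - {"delta_pos": [24, -21.7, 0], "turn": 0, "jaw": -0.3}
    - {"delta_pos": [24, -21.7, 0], "turn": 0, "jaw": -0.3}
    - {"delta_pos": [24, -21.7, 0], "turn": 0, "jaw": -0.3}
    - {"delta_pos": [24, -21.7, 0], "turn": 0, "jaw": -0.3}
    - {"delta_pos": [24, -21.7, 0], "turn": 0, "jaw": -0.3}
    - {"delta_pos": [24, -21.7, 0], "turn": 0, "jaw": -0.3}
    - {"delta_pos": [24, -21.7, 0], "turn": 0, "jaw": -0.3}
    - {"delta_pos": [24, -21.7, 0], "turn": 0, "jaw": -0.3}

```text
time: 1.53
tool_pos: [0.4536, -0.2212, 0.4047]
tcp_rot: [3.117, 0.391, 0.0]
wrist_force: [0.1, -0.6, 0.5]
width: 0.353
grip_force: 0.0
```

>>> drive_tool:
  increments:
    - {"delta_pos": [24, -21.7, 0], "turn": -0.12, "jaw": -0.3}
    - {"delta_pos": [20, -24, 0], "turn": -0.12, "jaw": -0.3}
    - {"delta_pos": [20, -24, 0], "turn": -0.12, "jaw": -0.3}
    - {"delta_pos": [10, -20, 0], "turn": -0.12, "jaw": -0.3}
    - {"delta_pos": [0, 0, 0], "turn": -0.12, "jaw": -0.3}
    - {"delta_pos": [0, 0, 0], "turn": -0.12, "jaw": -0.3}
    - {"delta_pos": [0, 0, 0], "turn": -0.12, "jaw": -0.3}
    - {"delta_pos": [0, 0, 0], "turn": -0.12, "jaw": -0.3}

```text
time: 2.2
tool_pos: [0.484, -0.113, 0.4045]
tcp_rot: [-2.578, -1.795, 0.0]
wrist_force: [0.6, 0.1, -0.7]
width: 0.35
grip_force: 0.0
```

>>> drive_tool:
  increments:
    - {"delta_pos": [0, 0, 0], "turn": -0.12, "jaw": -0.3}
    - {"delta_pos": [0, 0, 0], "turn": -0.12, "jaw": -0.3}
    - {"delta_pos": [0, 0, 0], "turn": -0.12, "jaw": -0.3}
    - {"delta_pos": [0, 0, 0], "turn": 0, "jaw": -0.3}
    - {"delta_pos": [0, 0, 0], "turn": 0, "jaw": -0.3}

```text
time: 2.62
tool_pos: [0.484, -0.1134, 0.4046]
tcp_rot: [-2.226, -2.216, 0.0]
wrist_force: [0.4, 1.1, 0.2]
width: 0.347
grip_force: 0.0
```

>>> drive_tool:
  increments:
    - {"delta_pos": [4, 10, 20], "turn": -0.01, "jaw": -0.3}
    - {"delta_pos": [0, 10, 30], "turn": 0, "jaw": -0.3}
    - {"delta_pos": [0, 10, 30], "turn": 0, "jaw": -0.3}
    - {"delta_pos": [0, 10, 30], "turn": 0, "jaw": -0.3}
    - {"delta_pos": [0, 0, 30], "turn": 0, "jaw": -0.3}
    - {"delta_pos": [0, 0, 30], "turn": 0, "jaw": -0.3}
    - {"delta_pos": [0, 0, 30], "turn": 0, "jaw": -0.3}
    - {"delta_pos": [0, 0, 10], "turn": 0, "jaw": -0.3}

```text
time: 3.28
tool_pos: [0.5217, -0.1085, 0.1901]
tcp_rot: [-2.21, -2.223, 0.006]
wrist_force: [-1.3, 0.2, -0.1]
width: 0.353
grip_force: 0.0
```

>>> drive_tool:
  increments:
    - {"delta_pos": [0, 0, 7], "turn": 0, "jaw": -0.3}
    - {"delta_pos": [0, 0, 0], "turn": 0, "jaw": -0.3}
    - {"delta_pos": [0, 0, 0], "turn": 0, "jaw": -0.3}

```text
time: 3.53
tool_pos: [0.5249, -0.1094, 0.1889]
tcp_rot: [2.211, 2.229, 0.001]
wrist_force: [1.0, 0.7, 0.3]
width: 0.351
grip_force: 0.0
```

```bash
python3 - <<'E'
from h import *
c=cam('top'); a=cv2.resize(c['pixels'][200:310,320:500,::-1],None,fx=4,fy=4,interpolation=cv2.INTER_CUBIC)
s=cam('scene'); b=cv2.resize(s['pixels'][120:300,280:460,::-1],None,fx=3,fy=3,interpolation=cv2.INTER_CUBIC)
cv2.imwrite('pics/s1.png',b)
print(bot.read_state()['tool_pos'])
E
```

```text
[ 0.5253745  -0.10949181  0.18979831]
```

View pics/s1.png

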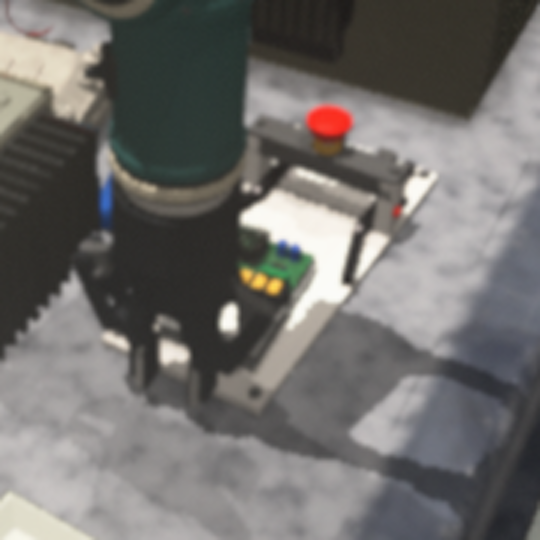

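Fingers hang just behind the bed's rear edge, with tips at crop (140,400) and (197,405), and the carrier is ahead of them, untouched. I'll estimate the tip height from this view.

```bash
python3 - <<'E'
from h import *
s=cam('scene')
for z in (.0,.01,.02,.03):
    print(z, ray(s,(np.array([(140,400),(197,405)])+.5)/3-.5+[280,120],z)[:,:2].round(4).tolist(), ((proj(s,[[x,-.1095+dy,z] for x in(.5025,.5475) for dy in (-.011,.011)])-[280,120])*3).round().tolist())
E
```

```text
0.0 [[0.5466, -0.1028], [0.5113, -0.1163]] [[211.0, 404.0], [196.0, 427.0], [150.0, 381.0], [135.0, 403.0]]
0.01 [[0.5423, -0.0949], [0.5075, -0.1082]] [[211.0, 394.0], [196.0, 417.0], [150.0, 371.0], [135.0, 393.0]]
0.02 [[0.538, -0.0869], [0.5038, -0.1]] [[212.0, 384.0], [197.0, 406.0], [150.0, 360.0], [134.0, 382.0]]
0.03 [[0.5337, -0.0789], [0.5, -0.0918]] [[212.0, 373.0], [197.0, 396.0], [150.0, 350.0], [134.0, 372.0]]
```

>>> drive_tool:
  increments:
    - {"delta_pos": [0, 0, 4], "turn": 0, "jaw": -0.3}
    - {"delta_pos": [0, 0, 0], "turn": 0, "jaw": -0.3}

```text
time: 3.85
tool_pos: [0.5243, -0.1092, 0.1843]
tcp_rot: [2.211, 2.23, 0.001]
wrist_force: [-0.4, -0.3, -0.6]
width: 0.351
grip_force: 0.0
```

>>> drive_tool:
  increments:
    - {"delta_pos": [0, 0, 4], "turn": 0, "jaw": -0.3}
    - {"delta_pos": [0, 0, 0], "turn": 0, "jaw": -0.3}

```text
time: 4.02
tool_pos: [0.5238, -0.1091, 0.1793]
tcp_rot: [-2.211, -2.231, 0.0]
wrist_force: [0.3, -0.7, -0.4]
width: 0.348
grip_force: 0.0
```

>>> drive_tool:
  increments:
    - {"delta_pos": [0, 0, 3], "turn": 0, "jaw": -0.3}
    - {"delta_pos": [0, 0, 0], "turn": 0, "jaw": -0.3}

```text
time: 4.18
tool_pos: [0.5238, -0.1091, 0.176]
tcp_rot: [-2.211, -2.231, 0.001]
wrist_force: [-0.6, -0.4, 0.2]
width: 0.351
grip_force: 0.0
```

>>> drive_tool:
  increments:
    - {"delta_pos": [0, 0, 3], "turn": 0, "jaw": -0.3}
    - {"delta_pos": [0, 0, 0], "turn": 0, "jaw": -0.3}

```text
time: 4.35
tool_pos: [0.5239, -0.1091, 0.1731]
tcp_rot: [-2.211, -2.231, 0.0]
wrist_force: [-0.3, 0.4, -0.5]
width: 0.351
grip_force: 0.0
```

>>> drive_tool:
  increments:
    - {"delta_pos": [0, 0, 2], "turn": 0, "jaw": -0.3}
    - {"delta_pos": [0, 0, 0], "turn": 0, "jaw": -0.3}

```text
time: 4.52
tool_pos: [0.5242, -0.1092, 0.173]
tcp_rot: [-2.211, -2.231, 0.001]
wrist_force: [-5.3, 0.8, 11.5]
width: 0.349
grip_force: 6.0
```

Table contact occurs at TCP z ≈ 0.1725. Next I raise the tips to about 12 mm, approach and push 35 mm along the carrier's own axis.

>>> drive_tool:
  increments:
    - {"delta_pos": [0, 0, -8], "turn": 0, "jaw": -0.3}
    - {"delta_pos": [0, 0, -5.5], "turn": 0, "jaw": -0.3}
    - {"delta_pos": [-8, 0, 0], "turn": 0, "jaw": -0.3}
    - {"delta_pos": [-10, 0, 0], "turn": 0, "jaw": -0.3}
    - {"delta_pos": [-6, 0, 0], "turn": 0, "jaw": -0.3}
    - {"delta_pos": [-4, 0, 0], "turn": 0, "jaw": -0.3}
    - {"delta_pos": [-4, 0, 0], "turn": 0, "jaw": -0.3}
    - {"delta_pos": [-4, 0, 0], "turn": 0, "jaw": -0.3}

```text
time: 5.18
tool_pos: [0.5242, -0.1456, 0.1848]
tcp_rot: [-2.212, -2.23, -0.0]
wrist_force: [0.8, 2.7, 0.4]
width: 0.35
grip_force: 1.4
```

>>> drive_tool:
  increments:
    - {"delta_pos": [-4, 0, 0], "turn": 0, "jaw": -0.3}
    - {"delta_pos": [-4, 0, 0], "turn": 0, "jaw": -0.3}
    - {"delta_pos": [-4, 0, 0], "turn": 0, "jaw": -0.3}
    - {"delta_pos": [-4, 0, 0], "turn": 0, "jaw": -0.3}
    - {"delta_pos": [-4, 0, 0], "turn": 0, "jaw": -0.3}
    - {"delta_pos": [-4, 0, 0], "turn": 0, "jaw": -0.3}
    - {"delta_pos": [-4, 0, 0], "turn": 0, "jaw": -0.3}
    - {"delta_pos": [-4, 0, 0], "turn": 0, "jaw": -0.3}

```text
time: 5.85
tool_pos: [0.5246, -0.1775, 0.1851]
tcp_rot: [-2.211, -2.231, 0.0]
wrist_force: [-0.2, 1.8, -1.9]
width: 0.352
grip_force: 0.8
```

```bash
python3 - <<'E'
from h import *
c=cam('top'); a=cv2.resize(c['pixels'][215:300,340:500,::-1],None,fx=5,fy=5,interpolation=cv2.INTER_CUBIC)
cv2.imwrite('pics/t2.png',a); s=bot.read_state(); print(s['tool_pos'],s['wrist_force'])
E
```

```text
[ 0.52474787 -0.17814288  0.18525262] [-0.54107408  0.47114398 -0.83380363]
```

View pics/t2.png

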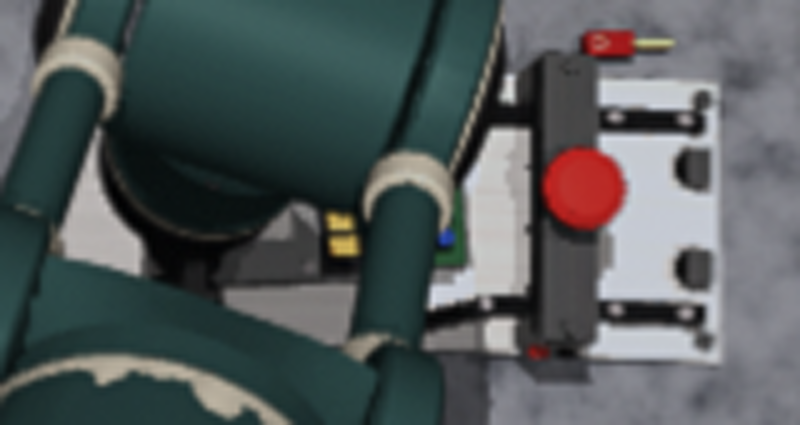

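The arm hides most of the carrier. Its front −y corner shows at about (467,268) and its lower edge runs from (220,285) to (320,275). I'll compute where it stands.

```bash
cat >> h.py <<'E'
a=-1.647; X=np.array([np.cos(a),np.sin(a)]);Y=np.array([-X[1],X[0]]); o=np.array([.5225,-.2839])
J=lambda p:np.c_[(np.atleast_2d(p)[:,:2]-o)@X,(np.atleast_2d(p)[:,:2]-o)@Y].round(4)
E
python3 - <<'E'
from h import *
c=cam('top'); f=lambda p:(np.array(p,float)+.5)/5-.5+[340,215]
print('front corner',J(ray(c,f([(467,268)]),.013)),'edge',J(ray(c,f([(220,285),(320,275)]),.024)), 'pads bottom',J(ray(c,f([(330,255),(360,253)]),.0295)))
print('finger',J(bot.read_state()['tool_pos']), 'rails at ', J(ray(c,f([(612,103),(690,108),(612,325),(690,325)]),.018)))
E
```

```text
front corner [[ 0.0237 -0.0255]] edge [[-0.0839 -0.0393]
 [-0.0413 -0.0329]] pads bottom [[-0.038  -0.0248]
 [-0.0253 -0.0233]]
finger [[-0.1058 -0.0057]] rails at  [[ 0.085   0.0492]
 [ 0.1188  0.0485]
 [ 0.0849 -0.0478]
 [ 0.1183 -0.0462]]
```

>>> drive_tool:
  increments:
    - {"delta_pos": [-3, 0.5, 0], "turn": 0.0106, "jaw": -0.3}
    - {"delta_pos": [-3, 0.5, 0], "turn": 0.0106, "jaw": -0.3}
    - {"delta_pos": [-3, 0.5, 0], "turn": 0.0106, "jaw": -0.3}
    - {"delta_pos": [-3, 0.5, 0], "turn": 0.0106, "jaw": -0.3}
    - {"delta_pos": [-3, 0.5, 0], "turn": 0.0106, "jaw": -0.3}
    - {"delta_pos": [-3, 0.5, 0], "turn": 0.0106, "jaw": -0.3}
    - {"delta_pos": [-3, 0.5, 0], "turn": 0.0106, "jaw": -0.3}
    - {"delta_pos": [-3, 0.5, 0], "turn": 0.0106, "jaw": -0.3}

```text
time: 6.62
tool_pos: [0.5282, -0.2015, 0.1854]
tcp_rot: [2.305, 2.134, 0.001]
wrist_force: [0.9, 4.1, 1.7]
width: 0.354
grip_force: 1.9
```

>>> drive_tool:
  increments:
    - {"delta_pos": [-3, 0, 0], "turn": 0, "jaw": -0.3}
    - {"delta_pos": [-3, 0, 0], "turn": 0, "jaw": -0.3}
    - {"delta_pos": [-3, 0, 0], "turn": 0, "jaw": -0.3}
    - {"delta_pos": [-3, 0, 0], "turn": 0, "jaw": -0.3}

```text
time: 6.95
tool_pos: [0.5272, -0.2134, 0.1854]
tcp_rot: [-2.304, -2.136, -0.0]
wrist_force: [0.8, 5.3, 4.0]
width: 0.351
grip_force: 2.5
```

```bash
python3 - <<'E'
from h import *
s=cam('scene'); b=cv2.resize(s['pixels'][130:280,300:450,::-1],None,fx=4,fy=4,interpolation=cv2.INTER_CUBIC)
cv2.imwrite('pics/s3.png',b); st=bot.read_state(); print(J(st['tool_pos']),st['wrist_force'])
E
```

```text
[[-0.0702 -0.0007]] [0.55943183 3.800077   3.369595  ]
```

View pics/s3.png

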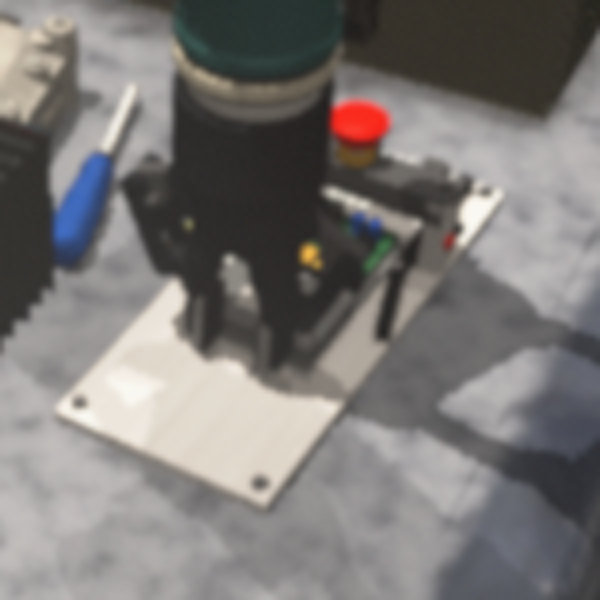

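The view shows the fingers behind the carrier, which lies flat with its front entering under the bridge; the rail mouth is at (390,300). I continue pushing about 48 mm, watching the force.

>>> drive_tool:
  increments:
    - {"delta_pos": [-3, 0, 0], "turn": 0, "jaw": -0.3}
    - {"delta_pos": [-3, 0, 0], "turn": 0, "jaw": -0.3}
    - {"delta_pos": [-3, 0, 0], "turn": 0, "jaw": -0.3}
    - {"delta_pos": [-3, 0, 0], "turn": 0, "jaw": -0.3}
    - {"delta_pos": [-3, 0, 0], "turn": 0, "jaw": -0.3}
    - {"delta_pos": [-3, 0, 0], "turn": 0, "jaw": -0.3}

```text
time: 7.5
tool_pos: [0.5257, -0.2313, 0.1853]
tcp_rot: [-2.304, -2.135, -0.0]
wrist_force: [0.1, 4.8, 4.1]
width: 0.349
grip_force: 2.6
```

>>> drive_tool:
  increments:
    - {"delta_pos": [-3, 0, 0], "turn": 0, "jaw": -0.3}
    - {"delta_pos": [-3, 0, 0], "turn": 0, "jaw": -0.3}
    - {"delta_pos": [-3, 0, 0], "turn": 0, "jaw": -0.3}
    - {"delta_pos": [-3, 0, 0], "turn": 0, "jaw": -0.3}
    - {"delta_pos": [-3, 0, 0], "turn": 0, "jaw": -0.3}
    - {"delta_pos": [-3, 0, 0], "turn": 0, "jaw": -0.3}

```text
time: 8.0
tool_pos: [0.5244, -0.2492, 0.1853]
tcp_rot: [-2.304, -2.135, -0.0]
wrist_force: [0.1, 5.1, 4.5]
width: 0.352
grip_force: 2.6
```

>>> drive_tool:
  increments:
    - {"delta_pos": [-3, 0, 0], "turn": 0, "jaw": -0.3}
    - {"delta_pos": [-3, 0, 0], "turn": 0, "jaw": -0.3}
    - {"delta_pos": [-3, 0, 0], "turn": 0, "jaw": -0.3}

```text
time: 8.25
tool_pos: [0.5237, -0.2581, 0.1853]
tcp_rot: [-2.304, -2.135, -0.0]
wrist_force: [-0.0, 5.4, 5.5]
width: 0.35
grip_force: 2.7
```

```bash
python3 - <<'E'
from h import *
st=bot.read_state(); print(J(st['tool_pos']),st['wrist_force'],st['torque'])
E
```

```text
[[-0.0258 -0.0008]] [-0.01185218  5.35519666  5.47061333] [ 0.8140772  -0.06982481 -0.04427137]
```

>>> drive_tool:
  increments:
    - {"delta_pos": [-2, 0, 0], "turn": 0, "jaw": -0.3}
    - {"delta_pos": [-2, 0, 0], "turn": 0, "jaw": -0.3}
    - {"delta_pos": [-1, 0, 0], "turn": 0, "jaw": -0.3}

```text
time: 8.5
tool_pos: [0.5233, -0.2632, 0.1853]
tcp_rot: [-2.304, -2.135, -0.0]
wrist_force: [0.2, 5.3, 4.3]
width: 0.349
grip_force: 2.8
```

>>> drive_tool:
  increments:
    - {"delta_pos": [-1, 0, 0], "turn": 0, "jaw": -0.3}
    - {"delta_pos": [-1, 0, 0], "turn": 0, "jaw": -0.3}

```text
time: 8.67
tool_pos: [0.5231, -0.265, 0.1853]
tcp_rot: [-2.304, -2.135, -0.0]
wrist_force: [1.4, 5.2, 4.3]
width: 0.348
grip_force: 2.8
```

>>> drive_tool:
  increments:
    - {"delta_pos": [-1, 0, 0], "turn": 0, "jaw": -0.3}
    - {"delta_pos": [0, 0, 0], "turn": 0, "jaw": -0.3}

```text
time: 8.83
tool_pos: [0.523, -0.2661, 0.1852]
tcp_rot: [-2.304, -2.135, 0.0]
wrist_force: [1.1, 5.2, 4.1]
width: 0.346
grip_force: 2.3
```

>>> drive_tool:
  increments:
    - {"delta_pos": [-1, 0, 0], "turn": 0, "jaw": -0.3}
    - {"delta_pos": [0, 0, 0], "turn": 0, "jaw": -0.3}

```text
time: 9.0
tool_pos: [0.523, -0.2671, 0.1852]
tcp_rot: [-2.304, -2.136, 0.0]
wrist_force: [1.5, 4.1, 3.7]
width: 0.347
grip_force: 2.3
```

>>> drive_tool:
  increments:
    - {"delta_pos": [-1, 0, 0], "turn": 0, "jaw": -0.3}
    - {"delta_pos": [0, 0, 0], "turn": 0, "jaw": -0.3}

```text
time: 9.17
tool_pos: [0.5229, -0.268, 0.1852]
tcp_rot: [-2.304, -2.135, -0.0]
wrist_force: [0.4, 4.6, 3.8]
width: 0.352
grip_force: 2.5
```

>>> drive_tool:
  increments:
    - {"delta_pos": [-1, 0, 0], "turn": 0, "jaw": -0.3}
    - {"delta_pos": [0, 0, 0], "turn": 0, "jaw": -0.3}

```text
time: 9.33
tool_pos: [0.5229, -0.2684, 0.1852]
tcp_rot: [-2.303, -2.134, -0.002]
wrist_force: [1.2, 8.1, 5.6]
width: 0.348
grip_force: 4.2
```

>>> drive_tool:
  increments:
    - {"delta_pos": [-1, 0, 0], "turn": 0, "jaw": -0.3}
    - {"delta_pos": [0, 0, 0], "turn": 0, "jaw": -0.3}

```text
time: 9.5
tool_pos: [0.5229, -0.2687, 0.1852]
tcp_rot: [-2.303, -2.133, -0.003]
wrist_force: [1.7, 10.8, 7.1]
width: 0.351
grip_force: 5.8
```

>>> drive_tool:
  increments:
    - {"delta_pos": [-1, 0, 0], "turn": 0, "jaw": -0.3}
    - {"delta_pos": [0, 0, 0], "turn": 0, "jaw": -0.3}

```text
time: 9.67
tool_pos: [0.5229, -0.269, 0.1852]
tcp_rot: [-2.302, -2.132, -0.004]
wrist_force: [1.9, 15.0, 7.0]
width: 0.349
grip_force: 7.4
```

```bash
python3 - <<'E'
from h import *
c=cam('top'); a=cv2.resize(c['pixels'][215:300,340:500,::-1],None,fx=5,fy=5,interpolation=cv2.INTER_CUBIC)
cv2.imwrite('pics/t4.png',a); s=bot.read_state(); print(J(s['tool_pos']),s['wrist_force'],s['torque'])
E
```

```text
[[-0.0149 -0.0007]] [ 2.33596905 14.0979439   6.9766406 ] [ 2.36110535 -0.35057705  0.11395965]
```

View pics/t4.png

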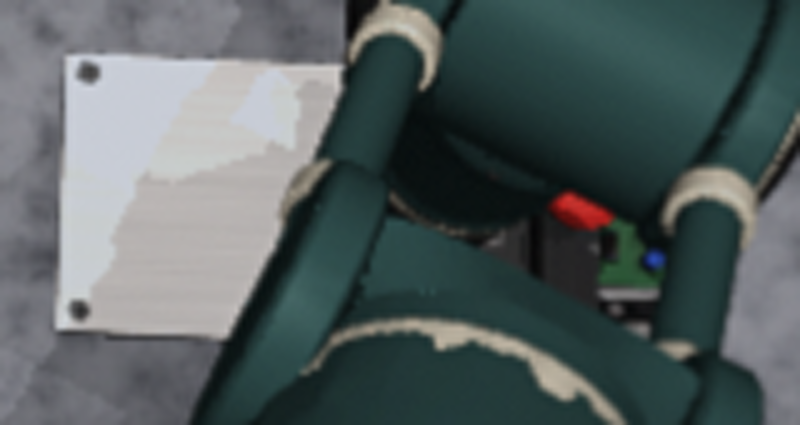

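>>> drive_tool:
  increments:
    - {"delta_pos": [-1.5, 0, 0], "turn": 0, "jaw": -0.3}
    - {"delta_pos": [0, 0, 0], "turn": 0, "jaw": -0.3}

```text
time: 9.88
tool_pos: [0.5229, -0.2695, 0.1852]
tcp_rot: [-2.302, -2.13, -0.007]
wrist_force: [2.3, 20.2, 9.1]
width: 0.351
grip_force: 9.8
```

>>> drive_tool:
  increments:
    - {"delta_pos": [5, 0, 0], "turn": 0, "jaw": -0.3}
    - {"delta_pos": [8, 0, 0], "turn": 0, "jaw": -0.3}
    - {"delta_pos": [15, 0, 0], "turn": 0, "jaw": -0.3}
    - {"delta_pos": [20, 0, -20], "turn": 0, "jaw": -0.3}
    - {"delta_pos": [20, 0, -30], "turn": 0, "jaw": -1}
    - {"delta_pos": [20, 0, -30], "turn": 0, "jaw": -1}
    - {"delta_pos": [20, 0, -30], "turn": 0, "jaw": -1}
    - {"delta_pos": [10, 0, -10], "turn": 0, "jaw": -1}

```text
time: 10.55
tool_pos: [0.5329, -0.1534, 0.3097]
tcp_rot: [2.298, 2.133, 0.005]
wrist_force: [1.0, 0.2, 0.2]
width: -0.003
grip_force: 0.0
```

```bash
python3 - <<'E'
from h import *
c=cam('top'); a=cv2.resize(c['pixels'][215:300,400:500,::-1],None,fx=7,fy=7,interpolation=cv2.INTER_CUBIC)
cv2.imwrite('pics/t5.png',a); s=bot.read_state(); print(s['tool_pos'],J(s['tool_pos']),s['wrist_force'],s['width'])
E
```

```text
[ 0.53324724 -0.15273737  0.31019547] [[-0.1316  0.0007]] [1.30102468 0.47879379 1.06353698] -0.0028864038503201035
```

View pics/t5.png

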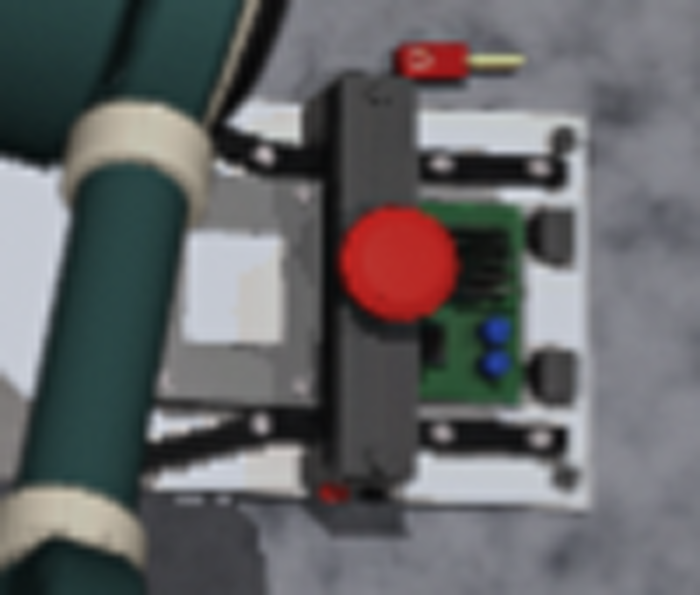

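The carrier is home: the board's front edge is at col 520 and the stop faces at col 527, which matches the 3 mm plate lip. It sits straight between the rails. Next I move over the plunger.

>>> drive_tool:
  increments:
    - {"delta_pos": [-22, 0, 0], "turn": 0, "jaw": -1}
    - {"delta_pos": [-32, 0, 0], "turn": 0, "jaw": -1}
    - {"delta_pos": [-32, 0, 0], "turn": 0, "jaw": -1}
    - {"delta_pos": [-32, 0, 0], "turn": 0, "jaw": -1}
    - {"delta_pos": [-32, 0, 0], "turn": 0, "jaw": -1}
    - {"delta_pos": [-24, 0, 0], "turn": 0, "jaw": -1}
    - {"delta_pos": [-12.5, 0, 10], "turn": 0, "jaw": -1}
    - {"delta_pos": [0, 0, 20], "turn": 0, "jaw": -1}

```text
time: 11.27
tool_pos: [0.5176, -0.3444, 0.2758]
tcp_rot: [2.303, 2.129, -0.0]
wrist_force: [1.0, -0.8, 0.0]
width: -0.003
grip_force: 0.0
```

>>> drive_tool:
  increments:
    - {"delta_pos": [0, 0, 10], "turn": 0, "jaw": -1}
    - {"delta_pos": [0, 0, 3], "turn": 0, "jaw": -1}
    - {"delta_pos": [0, 0, 0], "turn": 0, "jaw": -1}

```text
time: 11.52
tool_pos: [0.5165, -0.3401, 0.2602]
tcp_rot: [-2.3, -2.134, 0.003]
wrist_force: [-1.9, 0.3, 3.3]
width: 0.0
grip_force: 1.7
```

```bash
python3 - <<'E'
from h import *
s=bot.read_state(); print(s['tool_pos'],J(s['tool_pos']),s['wrist_force'])
b=cv2.resize(cam('scene')['pixels'][120:240,320:450,::-1],None,fx=4.5,fy=4.5,interpolation=cv2.INTER_CUBIC); cv2.imwrite('pics/s6.png',b)
E
```

```text
[ 0.51648998 -0.34007779  0.26016141] [[ 0.0565 -0.0017]] [-1.89332593  0.26842031  3.27531866]
```

View pics/s6.png

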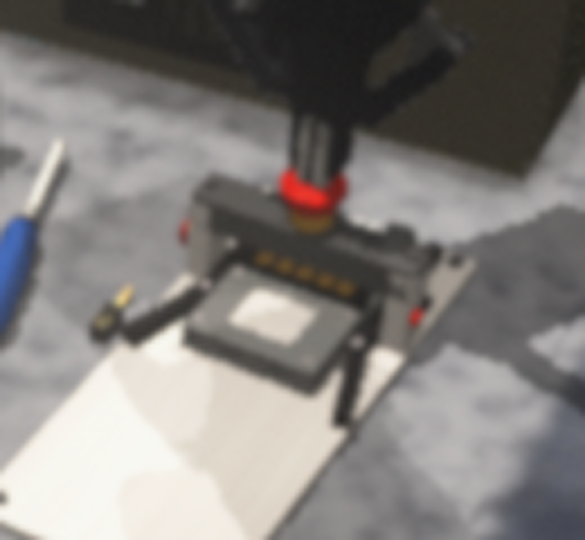

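The shut fingers rest on the red plunger at (312,190), and the pads line up beneath the bridge. Force is 3.3 N, as the spring should give. I press in small steps.

>>> drive_tool:
  increments:
    - {"delta_pos": [0, 0, 1.5], "turn": 0, "jaw": -1}
    - {"delta_pos": [0, 0, 1.5], "turn": 0, "jaw": -1}
    - {"delta_pos": [0, 0, 1.5], "turn": 0, "jaw": -1}
    - {"delta_pos": [0, 0, 0], "turn": 0, "jaw": -1}

```text
time: 11.9
tool_pos: [0.5176, -0.3403, 0.258]
tcp_rot: [2.304, 2.136, 0.001]
wrist_force: [-2.5, 2.5, 4.0]
width: 0.001
grip_force: 2.1
```

>>> drive_tool:
  increments:
    - {"delta_pos": [0, 0, 1.5], "turn": 0, "jaw": -1}
    - {"delta_pos": [0, 0, 1], "turn": 0, "jaw": -1}
    - {"delta_pos": [0, 0, 0], "turn": 0, "jaw": -1}

```text
time: 12.15
tool_pos: [0.5176, -0.3405, 0.2554]
tcp_rot: [2.304, 2.136, 0.001]
wrist_force: [-2.2, 3.7, 4.3]
width: 0.003
grip_force: 2.6
```

>>> drive_tool:
  increments:
    - {"delta_pos": [0, 0, 1], "turn": 0, "jaw": -1}
    - {"delta_pos": [0, 0, 0], "turn": 0, "jaw": -1}

```text
time: 12.32
tool_pos: [0.5176, -0.3405, 0.2544]
tcp_rot: [-2.304, -2.136, -0.001]
wrist_force: [-1.6, 3.6, 5.9]
width: 0.002
grip_force: 2.8
```

>>> drive_tool:
  increments:
    - {"delta_pos": [0, 0, 1], "turn": 0, "jaw": -1}
    - {"delta_pos": [0, 0, 0], "turn": 0, "jaw": -1}

```text
time: 12.48
tool_pos: [0.5177, -0.3405, 0.2537]
tcp_rot: [-2.304, -2.135, -0.001]
wrist_force: [-2.4, 3.7, 5.7]
width: -0.001
grip_force: 3.0
```

>>> drive_tool:
  increments:
    - {"delta_pos": [0, 0, 1], "turn": 0, "jaw": -1}
    - {"delta_pos": [0, 0, 0], "turn": 0, "jaw": -1}

```text
time: 12.65
tool_pos: [0.5177, -0.3405, 0.2535]
tcp_rot: [-2.304, -2.135, -0.001]
wrist_force: [-3.4, 5.5, 11.0]
width: 0.002
grip_force: 5.5
```

>>> drive_tool:
  increments:
    - {"delta_pos": [0, 0, 1], "turn": 0, "jaw": -1}
    - {"delta_pos": [0, 0, 0], "turn": 0, "jaw": -1}

```text
time: 12.82
tool_pos: [0.5178, -0.3406, 0.2535]
tcp_rot: [-2.304, -2.136, -0.001]
wrist_force: [-6.0, 5.4, 15.7]
width: 0.003
grip_force: 7.5
```

The plunger has stopped at the predicted 8.5 mm, TCP 0.2535, and the force is rising, so the pins are on the pads. I check that it holds steady, then hand in.

>>> drive_tool:
  increments:
    - {"delta_pos": [0, 0, 0.5], "turn": 0, "jaw": -1}
    - {"delta_pos": [0, 0, 0], "turn": 0, "jaw": -1}
    - {"delta_pos": [0, 0, 0], "turn": 0, "jaw": -1}
    - {"delta_pos": [0, 0, 0], "turn": 0, "jaw": -1}

```text
time: 13.15
tool_pos: [0.5177, -0.3405, 0.2534]
tcp_rot: [2.304, 2.136, 0.001]
wrist_force: [-7.0, 7.2, 17.2]
width: 0.0
grip_force: 8.6
```

```bash
python3 -c "
from h import *
s=bot.read_state(); print(s['tool_pos'],s['wrist_force']); print(bot.finish_job())"
```

```text
[ 0.51774776 -0.34051727  0.25339134] [-7.00710317  7.16992007 17.23235775]
the job is handed in; nothing more can be done
None
```

I pushed the carrier home against the end stops, then pressed the plunger about 8.5 mm, where it stopped as the pins should meet the pads, and handed the job in at about 13 s while still holding it down with about 17 N.

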